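Clip the rinsed dosing cap back onto the laundry-liquid bottle

TASK

The green dosing cap has been rinsed and lies on its side on the draining mat: pick it up, turn it mouth down over the open pour spout of the white laundry-liquid bottle and press it straight down until it clicks and sits fully home on the bottle's shoulder. Do not let up when it gives: keep a firm, steady push on the cap and finish while still holding it pressed down - firm as a thumb, not crushing. Leave the bottle standing about where it is and the other things on the counter as they are.

Things in the scene. Friction and masses are not known exactly. Their poses are not given: they have to be found in the camera images.
- cap: Green fluted plastic dosing cap, 30 g: a cup of 56 mm outer diameter, 56 mm tall, walls 3 mm. Origin: centre of its open mouth (rim plane); z runs from mouth to closed crown, so z is up once it is mouth down on the bottle. Starts lying on its side on the mat, axis level, 33 mm above the counter, mouth facing away from the robot (within 55 degrees of straight away from the base).
- cap_crown (a point): Centre of the outside of the cap's closed flat crown, 56 mm from the mouth along its z axis.
- detergent: White laundry-liquid bottle, green-banded labels, full (about 1.5 kg), standing loose, its cap off: body 76 x 106 mm, 138 mm tall, handle on its +y side reaching 95 mm from the neck's axis. Origin: centre of the underside, under the neck; z is up. It stands left or right of the blue bottle.
- shoulder: Flat round shoulder of the white bottle, 62 mm across, round the foot of the spout: the cap's rim bears on it when fully home. Frame: the bottle's (origin at the underside).
- seat (a point): Centre of the shoulder's top face, on the neck's axis, 165 mm above the underside. A cap set loosely on the spout rests on its snap tongues, mouth about 7 mm above the seat. Pressed, it resists with a push growing to 10 to 20 N, clicks when the mouth is about 3.5 mm above, then the resistance drops away and the rim goes down to the seat, where it stops hard.
- spout_tip (a point): Tip of the white pour spout, on the neck's axis, 42 mm above the seat. The spout is a round collar 41 mm across up to 32 mm above the seat, then tapers to 28 mm at the tip, with six sprung tongues standing 2.6 mm out at 8 mm above the seat. Inside the cap a bead and ten upright ribs leave a clear width of 42.6 mm (0.8 mm play all round); inside depth 52 mm.
- mat: Grey ribbed silicone draining mat, 200 x 170 mm, fixed; base 4 mm thick, ribs along its x axis 7.5 mm high, 24 mm apart. Origin: centre of the underside; the cap lies between the two ribs at its middle, parallel to its x axis.
- softener: Bystander: blue bottle of the same shape as the white one, with its own blue cap on (221 mm tall). Origin: centre of the underside.
- spray: Bystander: amber trigger spray bottle, 72 mm across, 225 mm tall. Origin: centre of the underside.
- stain_tub: Bystander: white tub with red lid, 72 mm across, 95 mm tall. Origin: centre of the underside.
- mug: Bystander: blue mug, 80 mm across, 92 mm tall. Origin: centre of the underside.
- soap: Bystander: bar of soap 55 x 85 x 26 mm in its white dish. Origin: centre of the underside.
- brush: Bystander: wooden scrubbing brush 150 x 42 x 38 mm, lying on its bristles. Origin: centre of the underside, long side along its x.
- peg0: Bystander: wooden clothes peg 72 mm long, 11 mm high. Origin: centre of the underside.
- peg1: Bystander: another such clothes peg.

How it is judged (in metres and radians):
On the way, in this order (a step that is already met when the one before it is completed fails the run):
1. the cap is mouth down over the spout, not yet clicked on (angle between cap's own z axis and vertical below 0.35 rad and horizontal distance between cap and seat below 0.02 m and z of cap in the frame of seat between 0.0045 and 0.08 m), for 0.1 s.
2. the cap has clicked and its rim is down on the shoulder (z of cap in the frame of seat below 0.002 m and horizontal distance between cap and seat below 0.004 m and angle between the z axis of cap and the z axis of detergent, either way round below 0.08 rad and angle between cap's own z axis and vertical below 0.2 rad), for 0.1 s.
At the end, for the whole second after the job is handed in: Cap clicked home mouth down on the spout (rim within 2 mm of the shoulder, centred within 4 mm, square within 0.08 rad), the robot still pressing it down with over 4 N through the last second; bottle upright within 60 mm of its start, bystanders within 30 mm of theirs (all of step 2 and contact force between cap and shoulder above 4 N and contact force between any of the fingers, the arm and cap above 3 N and linear speed of cap below 0.02 m/s and angle between detergent's own z axis and vertical below 0.06 rad and distance of detergent from where it was at the start of the episode below 0.06 m and distance of each of softener, spray, stain_tub, mug, soap, brush, peg0, peg1 from where it was at the start of the episode below 0.03 m); the arm keeps its last pose, push and grip.
It fails at once if the white bottle is tipped or dragged more than 60 mm (angle between detergent's own z axis and vertical above 0.3 rad or distance of detergent from where it was at the start of the episode above 0.06 m).
It fails at once if the cap is crushed onto the bottle (more than 80 N of rim on shoulder) (contact force between cap and shoulder above 80 N).
It fails at once if a bystander is moved more than 30 mm (distance of any of softener, spray, stain_tub, mug, soap, brush, peg0, peg1 from where it was at the start of the episode above 0.03 m).
It also fails if it takes over 72 s, if anything falls off the work surface, if the arm or the gripper's body presses on something with over 40 N, if the wrist force passes 120 N, or if a joint passes its speed limit or range.

ROBOT

A 7-joint arm with a two-finger parallel gripper is mounted at the origin on the work surface. World frame = base frame: x ahead of the robot, y to its left, z up, the work surface at z = 0. Lengths are in m, angles in degrees, forces in N, time in s.
With the tool pointing down it reaches from about 0.425 to 0.975 m from the base axis. Payload 16.7 kg.
Tool frame: the origin (TCP) lies midway between the tips of the shut fingers; the grasp point (between the pads) lies 19 mm behind it; z points along the fingers, y is the line along which they close (so a half turn about z gives the same grasp; the last joint's range is limited). The gripper opens to 85 mm and grips with 20 to 120 N. Pads are 22 mm wide; open, the fingers measure 114 mm over their backs; the gripper's body (76 mm by 85 mm) begins 54 mm behind the grasp point. The pads swing forward as they close: fully open they stand 13 mm farther back than shut.
Start: joints at [-73.425, 24.414, 4.234, 92.017, -1.954, 63.644, -3.845], TCP at [0.287, 0.611, 0.231] pointing down, gripper open.
Joint ranges: [-163.25, 163.25], [-28.42, 122.38], [-70.27, 78.77], [12.13, 141.07], [-58.53, 238.53], [9.26, 117.41], [-156.51, 156.51]. Speed limits (degrees/s): [108.29, 108.29, 136.94, 136.94, 172.46, 172.46, 172.46].

INTERFACE

Orientations are given as [roll, pitch, yaw] about the fixed x, y, z axes, in that order (R = Rz(yaw) Ry(pitch) Rx(roll)).
In Python, from cell import bot gives the robot as it stands. Calls block until the motion is done:
- bot.move_pose(position, orientation): joint-space move of the TCP to a pose.
- bot.line_to(position, ori=None, velocity=0.15): straight line of the TCP; ori=None keeps the orientation; velocity is the mean speed in m/s.
- bot.movej(angles): joint-space move.
- bot.open_gripper() and bot.gripper_close(): open the fingers fully, or close them until they stop; the grip force is fixed at half the most.
- bot.wait(seconds).
- bot.solve_ik(position, orientation): joint angles nearest the present ones, or None.
- bot.observe(): the state.
- bot.capture(name): name is "side" or "top" or "wrist"; returns a dict with "image" (420x560x3 uint8, red, green, blue), "range_z" (420x560 float32, m along the optical axis (not along the pixel's ray), 0 where there is no reading), "fx", "fy", "cx", "cy" (pixels), "k1" (the pictures are not rectified: a ray, as slopes to the right and down, at radius r is drawn at 1 + k1 r^2 times it, then the intrinsics apply), "T" (4x4, takes a point from camera to world coordinates). Camera axes: x right, y down, z forward; pixel columns grow to the right and rows downward; lengths in m; the calibration is good to about 2 mm. A picture is of the moment at which its call begins.
A pose or a line that the arm cannot do raises bot.IKError and nothing moves.
- bot.sign_off(): hands the job in; it is judged then, once.
The state is a dict: "t": time; "q": joint angles; "joint_vel": joint speeds; "tau": joint torques, N m; "eef_pos": TCP position; "eef_rot": TCP orientation; "force": force on the tool from outside, world axes, zero at the start; "torque": the same for the moment, N m; "finger_gap": finger opening in m; "gripper_force": force on a finger pad.
Only numpy, scipy, OpenCV 4.12 (cv2) and the standard library are available. Lean on these libraries where they do the work, as an engineer would, in place of code of your own. Each camera call takes 0.05 s, during which the arm holds its last target. There are 200 camera calls.

## Working session

There is one attempt and no reset: what is moved stays moved. The work goes in short steps, each a Python script; the robot and the scene stay as the last script left them, time stands still between calls to the robot, and variables do not carry over. Pictures are saved under pics/ and viewed, at most 10 in all, crops included, and the job is handed in when it is done.

```bash
ls; mkdir -p pics; python3 - <<'E'
from cell import bot
import cv2,numpy as np
for n in("top","side"):
    c=bot.capture(n); cv2.imwrite(f"pics/{n}0.png",c["image"][:,:,::-1]); np.savez(f"{n}0.npz",**c)
    print(n,c["fx"],c["cx"],c["cy"],c["k1"],c["T"].round(3).tolist(),(c["range_z"]>0).mean())
s=bot.observe();print(s)
E
```

```text
pics
top 441.1133648777949 276.41266070863526 205.46047649680165 -0.07372873857897042 [[0.028, -0.986, 0.162, 0.402], [-0.999, -0.03, -0.012, 0.045], [0.017, -0.162, -0.987, 1.091], [0.0, 0.0, 0.0, 1.0]] 0.9961734693877551
side 525.4018849972085 272.738682220193 207.47380595431292 0.03047674642288272 [[0.995, -0.076, 0.061, 0.456], [-0.097, -0.689, 0.718, -0.76], [-0.012, -0.721, -0.693, 0.898], [0.0, 0.0, 0.0, 1.0]] 0.9956377551020408
{'t': 0.1, 'q': array([-73.42637697,  24.44550984,   4.23137719,  92.04668615,
        -1.9551154 ,  63.64586593,  -3.84544662]), 'joint_vel': array([-0.0436025 , -0.04400605, -0.04906272, -0.21917456,  0.06490241,
        0.00423066, -0.0743946 ]), 'tau': array([ 6.43438150e-03, -9.51533604e+01,  3.77060831e+00, -4.64408863e+01,
        1.96496886e-02,  6.44963176e-03,  2.49184063e-05]), 'eef_pos': array([0.28661484, 0.61072464, 0.23070162]), 'eef_rot': array([-1.79934156e+02,  3.31652337e-03,  1.54857482e+02]), 'force': array([-0.11579493,  1.0196758 ,  0.26309183]), 'torque': array([ 0.06166275, -0.05476361,  0.00649783]), 'gripper_force': 0.0, 'finger_gap': 0.08553867837875294}
```

View pics/top0.png

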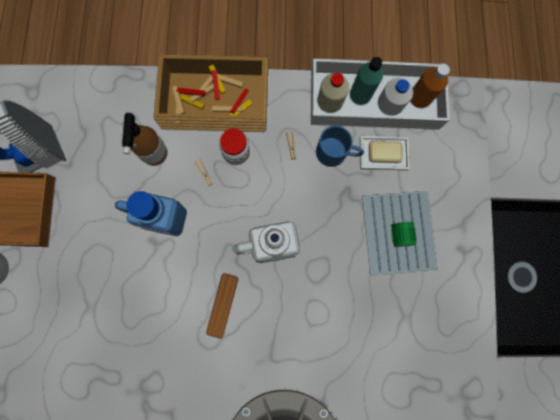

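View pics/side0.png

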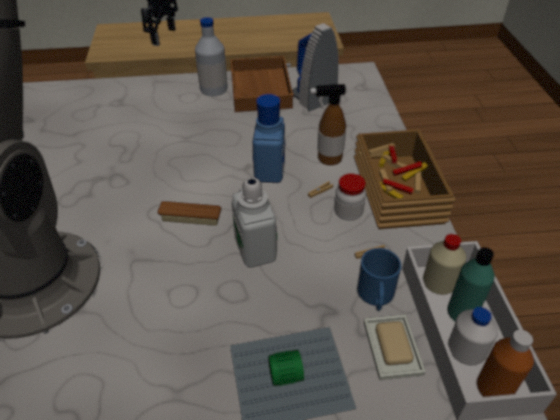

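The top view shows the green cap at (404,234) on the mat and the white bottle's spout at (275,240), with its handle to the left (+y). The side view confirms this: cap at (287,367), spout at (252,188). Next I'll measure both and check the IK for tilted grasps.

```bash
cat > h.py <<'E'
import numpy as np,cv2
from scipy.spatial.transform import Rotation as Ro
def cloud(c):
    h,w=c["range_z"].shape; u,v=np.meshgrid(np.arange(w),np.arange(h))
    a=np.stack([(u-c["cx"])/c["fx"],(v-c["cy"])/c["fy"]],-1).astype(float); s=a.copy()
    for _ in range(8): s=a/(1+c["k1"]*(s**2).sum(-1,keepdims=True))
    z=c["range_z"][...,None]; P=np.concatenate([s*z,z],-1)
    return P@c["T"][:3,:3].T+c["T"][:3,3]
def green(c):
    hsv=cv2.cvtColor(c["image"],cv2.COLOR_RGB2HSV)
    return (abs(hsv[...,0].astype(int)-62)<14)&(hsv[...,1]>150)&(c["range_z"]>0)
def circ(p):
    A=np.c_[2*p,np.ones(len(p))];s=np.linalg.lstsq(A,(p**2).sum(1),rcond=None)[0];return s[:2],np.sqrt(s[2]+s[:2]@s[:2])
E
python3 - <<'E'
from h import *
for n in("top","side"):
    c=dict(np.load(n+"0.npz"));W=cloud(c)
    g=green(c)&(abs(W[...,0]-.5)<.15)&(abs(W[...,1]+.25)<.15);p=W[g]
    print(n,"cap n",g.sum(),"lo",np.percentile(p,2,axis=0).round(4),"hi",np.percentile(p,98,axis=0).round(4))
    top=p[p[:,2]>.05]; print(" rect",cv2.minAreaRect((p[:,:2]*1000).astype(np.float32)),"crest mean",top.mean(0).round(4))
    x,d=cv2.fitLine(top[:,:2].astype(np.float32),cv2.DIST_L2,0,1e-4,1e-4).ravel()[:2],0
    m=(abs(W[...,0]-.5)<.13)&(abs(W[...,1]-.03)<.12)
    for lo,hi in((.158,.17),(.172,.197),(.2,.212)):
        q=W[m&(W[...,2]>lo)&(W[...,2]<hi)]
        if len(q)>8: print(" band",lo,len(q),q.mean(0).round(4),circ(q[:,:2]), cv2.minEnclosingCircle((q[:,:2]*1000).astype(np.float32)))
    hsv=cv2.cvtColor(c["image"],cv2.COLOR_RGB2HSV)
    k=(W[...,2]>.0025)&(W[...,2]<.012)&(abs(W[...,0]-.5)<.16)&(abs(W[...,1]+.26)<.16)&(hsv[...,1]>40)
    lab,num=None,None
    nn,lab,st,ce=cv2.connectedComponentsWithStats(cv2.morphologyEx((k*255).astype(np.uint8),cv2.MORPH_CLOSE,np.ones((9,9))))
    i=1+st[1:,4].argmax();print(" mat",cv2.minAreaRect((W[(lab==i)&k][:,:2]*1000).astype(np.float32)))
    b=W[m&(W[...,2]>.12)&(W[...,2]<.15)];print(" body",cv2.minAreaRect((b[:,:2]*1000).astype(np.float32)))
E
```

```text
top cap n 460 lo [ 0.4884 -0.2976  0.0411] hi [ 0.5383 -0.251   0.0626]
 rect ((512.9840087890625, -275.1120300292969), (53.40290069580078, 50.44986343383789), 6.532105922698975) crest mean [ 0.5134 -0.2756  0.0572]
 band 0.158 333 [0.48   0.0367 0.164 ] (array([0.48219604, 0.0364014 ]), np.float64(0.02707596485561633)) ((481.73675537109375, 36.48256301879883), 31.042341232299805)
 band 0.172 59 [0.4741 0.0378 0.1841] (array([0.48182098, 0.03632454]), np.float64(0.02071431269804316)) ((481.7467956542969, 36.34949493408203), 22.98424530029297)
 band 0.2 232 [0.4814 0.0364 0.2051] (array([0.4815779 , 0.03623805]), np.float64(0.012432436380288292)) ((481.4295349121094, 35.9920539855957), 19.432491302490234)
 mat ((524.183349609375, -278.3133544921875), (182.54176330566406, 125.2711181640625), 5.256630897521973)
 body ((478.41619873046875, 51.580352783203125), (76.13539123535156, 136.97320556640625), 12.323002815246582)
side cap n 916 lo [ 0.488  -0.3086  0.0337] hi [ 0.54   -0.2644  0.0632]
 rect ((513.9888305664062, -286.0615234375), (54.70643615722656, 46.98869705200195), 5.316009521484375) crest mean [ 0.5136 -0.2851  0.058 ]
 band 0.158 284 [0.481  0.0209 0.1641] (array([0.48104046, 0.03410972]), np.float64(0.026281202239509038)) ((480.877685546875, 33.94349670410156), 32.11722946166992)
 band 0.172 210 [0.4802 0.0205 0.1839] (array([0.48110414, 0.03519186]), np.float64(0.0199537102059873)) ((481.17108154296875, 33.94407653808594), 23.028623580932617)
 band 0.2 177 [0.4808 0.0308 0.205 ] (array([0.48098601, 0.03258179]), np.float64(0.012213621018422334)) ((481.3459777832031, 33.78792953491211), 19.238624572753906)
 mat ((548.9591674804688, -264.1817321777344), (3.560849905014038, 52.28733825683594), 0.7772465944290161)
 body ((477.3519287109375, 47.56262969970703), (74.35475158691406, 134.7168426513672), 12.247206687927246)
```

```bash
python3 - <<'E'
from h import *
from cell import bot
cap=np.array([.5,-.27,.033]);a0=np.radians(3)
def R(z,y): z=z/np.linalg.norm(z);y=y/np.linalg.norm(y);return np.c_[np.cross(y,z),y,z]
def ik(p,M,g=.024):
    q=bot.solve_ik(list(p+g*M[:,2]),list(Ro.from_matrix(M).as_euler('xyz',degrees=True)));return q
m=np.array([np.cos(a0),np.sin(a0),0]);dn=np.array([0,0,-1.])
seat=np.array([.5,.03,.165])
for th in(30,38,45,55,65):
  t=np.radians(th);d=m*np.cos(t)+dn*np.sin(t);lat=np.cross(dn,m)
  for s in(1,-1):
    P=R(d,s*lat);C=P.T@np.c_[m,lat,np.cross(m,lat)]
    q=[ik(cap,P),ik(cap-.1*d,P),ik(cap+[0,0,.25],P)]
    ok=[]
    for hh in range(-180,180,30):
        x=np.radians(hh);h=np.array([np.cos(x),np.sin(x),0])
        # mouth->dn, dn->h
        Q=np.c_[dn,np.cross(h,dn),h]@np.c_[m,np.cross(dn,m),dn].T
        M=Q@P
        r=[ik(seat+[0,0,z],M) for z in(.032,.10)]
        if all(v is not None for v in r): ok.append((hh,np.round(r[0]).astype(int).tolist()))
    print(th,s,[None if v is None else np.round(v).astype(int).tolist() for v in q]);print("   ",ok)
E
```

```text
30 1 [[94, 64, -60, 136, 191, 28, 152], None, None]
    [(-180, [-40, 36, 45, 101, -21, 85, -76]), (-150, [-45, 33, 41, 103, -9, 79, -60]), (-120, [-52, 29, 39, 109, 4, 70, -45]), (-90, [-58, 22, 38, 117, 17, 58, -32]), (-60, [-57, 12, 31, 127, 34, 46, -21]), (-30, [-53, 4, 28, 135, 46, 32, -3]), (0, [-48, -1, 33, 139, 32, 15, 45]), (30, [52, 8, -56, 132, -22, 17, 137]), (90, [-39, 27, 59, 120, -55, 71, -129]), (120, [-43, 43, 69, 111, -53, 90, -101]), (150, [-45, 48, 69, 104, -44, 94, -79])]
30 -1 [[94, 64, -60, 136, 191, 28, -28], None, None]
    [(-180, [-21, 29, 17, 100, -10, 82, 90]), (-150, [-23, 28, 10, 101, 4, 80, 105]), (-120, [-26, 24, 4, 107, 17, 74, 120]), (-90, [-27, 18, 0, 115, 30, 65, 135]), (-60, [-27, 11, -3, 125, 41, 51, 152]), (0, [-27, 0, 12, 138, 32, 15, -134]), (30, [-63, 3, 64, 137, -51, 23, -15]), (60, [-40, 14, 53, 129, -58, 48, 23]), (90, [-30, 22, 46, 120, -50, 65, 45]), (120, [-24, 27, 36, 110, -38, 75, 62]), (150, [-21, 29, 27, 103, -25, 81, 76])]
38 1 [[90, 56, -59, 136, 178, 23, 155], None, None]
    [(-180, [-37, 41, 45, 97, -22, 93, -74]), (-150, [-44
[... 2692 characters left out ...]
9, 121, -29, 39, -35]]
    [(-150, [-43, 55, 41, 88, -2, 107, -56]), (-120, [-54, 49, 39, 98, 14, 91, -49]), (-90, [-67, 41, 38, 114, 31, 73, -49]), (-60, [-75, 32, 36, 131, 57, 57, -59]), (90, [26, 33, -6, 115, -58, 76, -122]), (120, [-18, 51, 47, 102, -56, 114, -97]), (150, [-19, 52, 36, 90, -36, 116, -89])]
65 -1 [[71, 38, -50, 126, 70, 15, 59], [65, 19, -37, 129, -9, 15, 133], [55, 6, -28, 117, -17, 37, 133]]
    [(-150, [-20, 47, 3, 86, 11, 111, 101]), (-120, [-26, 42, -3, 96, 30, 103, 109]), (-90, [-32, 35, -9, 111, 48, 91, 113]), (-60, [-37, 27, -11, 129, 67, 78, 113]), (90, [26, 33, -6, 115, -58, 76, 58]), (120, [-8, 45, 30, 101, -51, 105, 75]), (150, [-7, 47, 16, 89, -30, 110, 79])]
```

```bash
cat >> h.py <<'E'
dn=np.array([0,0,-1.]); G=.020; a0=np.radians(5.3); m=np.array([np.cos(a0),np.sin(a0),0]); lat=np.cross(dn,m)
seat=np.array([.4815,.0352,.165])
def pick(th,s):
    t=np.radians(th);d=m*np.cos(t)+dn*np.sin(t);y=s*lat
    return np.c_[np.cross(y,d),y,d]
def place(P,hh):
    x=np.radians(hh);h=np.array([np.cos(x),np.sin(x),0])
    return np.c_[dn,np.cross(h,dn),h]@np.c_[m,lat,dn].T@P
eul=lambda M:list(Ro.from_matrix(M).as_euler('xyz',degrees=True))
tcp=lambda p,M:list(np.asarray(p)+G*M[:,2])
E
python3 - <<'E'
from h import *
from cell import bot
from scipy.optimize import least_squares
L=[]
for n in("top","side"):
    c=dict(np.load(n+"0.npz"));W=cloud(c);g=cv2.erode(green(c).astype(np.uint8),np.ones((3,3)))>0
    p=W[g&(abs(W[...,0]-.513)<.06)&(abs(W[...,1]+.28)<.06)];L.append(p)
    f=least_squares(lambda v:np.hypot(p@lat-v[0],p[:,2]-v[1])-.028,[(np.array([.513,-.28,0])@lat),.033],loss='soft_l1',f_scale=.002).x
    al=np.percentile(p@m,[1,99]);cen=m*al.mean()+lat*f[0];print(n,f,al,np.ptp(al),cen)
from itertools import product
cen=np.array([.5135,-.280,.033])
for th,s,hh in product((58,65,72,80,90),(1,-1),(-150,180,150,120)):
    P=pick(th,s);M=place(P,hh);gp=cen-.002*m
    w=[]
    for z in (.0,.1,.35):w.append((gp+[0,0,z],P))
    import scipy.spatial.transform as T
    S=T.Slerp([0,1],Ro.from_matrix([P,M]));e=seat+[0,0,.03]
    for k in np.linspace(.2,1,5): w.append(((1-k)*(gp+[0,0,.35])+k*(e+[0,0,.2]),S(k).as_matrix()))
    w+=[(e+[0,0,.07],M),(e,M)]
    q=[bot.solve_ik(tcp(p,R),eul(R)) for p,R in w]
    print(th,s,hh,''.join('.' if v is None else 'o' for v in q),[None if q[i] is None else np.round(q[i]).astype(int).tolist() for i in(0,2,-1)])
E
```

```text
top [0.32436423 0.03210868] [0.46283337 0.50835279] 0.04551941691276462 [ 0.51347873 -0.27812296  0.        ]
side [0.32509123 0.03307238] [0.46032323 0.50948765] 0.049164418047886294 [ 0.51286119 -0.27891036  0.        ]
58 1 -150 ooooooo.oo [[80, 43, -57, 127, 91, 13, -133], [-53, -27, 67, 115, 18, 46, -76], [-44, 49, 41, 93, -4, 101, -58]]
58 1 180 ooooooo.oo [[80, 43, -57, 127, 91, 13, -133], [-53, -27, 67, 115, 18, 46, -76], [-35, 52, 44, 90, -21, 110, -70]]
58 1 150 oooooooooo [[80, 43, -57, 127, 91, 13, -133], [-53, -27, 67, 115, 18, 46, -76], [-27, 51, 47, 95, -38, 112, -84]]
58 1 120 oooooooooo [[80, 43, -57, 127, 91, 13, -133], [-53, -27, 67, 115, 18, 46, -76], [-26, 52, 58, 106, -57, 113, -92]]
58 -1 -150 ooooooo.oo [[80, 43, -57, 127, 91, 13, 47], [-25, -7, 54, 115, -18, 44, 137], [-21, 42, 4, 91, 9, 104, 101]]
58 -1 180 ooooooo.oo [[80, 43, -57, 127, 91, 13, 47], [-25, -7, 54, 115, -18, 44, 137], [-14, 44, 10, 89, -10, 107, 90]]
58 -1 150 oooooooooo [[80, 43, -57, 127, 91, 13, 47], [-25, -7, 54, 115, -18, 44, 137], [-10, 42, 19, 94, -29, 104, 80]]
58 -1 120 oooooooooo [[
[... 3163 characters left out ...]
2, 60, -28, 84, -23, 117, -127]]
90 1 120 oooooooooo [[-12, 42, 47, 115, -45, 43, -22], [-24, 16, 59, 97, -14, 76, -48], [12, 52, 4, 98, -50, 112, -110]]
90 -1 -150 oooooo.... [[2, 35, 26, 114, -25, 37, 140], [37, 12, -17, 93, 3, 76, 114], None]
90 -1 180 ooooo..... [[2, 35, 26, 114, -25, 37, 140], [37, 12, -17, 93, 3, 76, 114], None]
90 -1 150 ooooo...oo [[2, 35, 26, 114, -25, 37, 140], [37, 12, -17, 93, 3, 76, 114], [22, 60, -28, 84, -23, 117, 53]]
90 -1 120 oooooooooo [[2, 35, 26, 114, -25, 37, 140], [37, 12, -17, 93, 3, 76, 114], [12, 52, 4, 98, -50, 112, 70]]<sys>:0: UserWarning: Gimbal lock detected. Setting third angle to zero since it is not possible to uniquely determine all angles.
```

```bash
python3 - <<'E'
from h import *
from cell import bot
P=pick(70,1); gp=np.array([.5132,-.2785,.033])-.003*m
def show(t):
    s=bot.observe();print(t,round(s["t"],2),s["q"].round(0),s["eef_pos"].round(4),s["force"].round(1),s["finger_gap"])
y=[180,0,154.857]
bot.line_to([.30,.58,.42],velocity=.25);show("up")
bot.move_pose([.45,.05,.45],[180,0,90]);show("mid")
bot.move_pose(tcp(gp+[0,0,.22],P),eul(P));show("pre")
bot.line_to(tcp(gp+[0,0,.07],P),velocity=.2);show("near")
c=bot.capture("side");cv2.imwrite("pics/near.png",c["image"][:,:,::-1])
E
```

```text
up 1.02 [-73.  17.   6.  80.  -2.  83.  -2.] [0.2996 0.5798 0.4184] [ 0.1  0.1 -0.2] 0.08536240099379627
mid 3.01 [-55.  -8.  35. 102.   5.  85. -20.] [0.4501 0.0512 0.4499] [-1.   0.1 -0.1] 0.08521418737120162
pre 4.48 [-33.  24.  77. 118. -50.  52. -13.] [ 0.5178 -0.2769  0.2343] [0.4 0.6 0.3] 0.0853611376746541
near 5.73 [ -1.  25.  35. 124. -58.  31.  -5.] [ 0.5172 -0.2782  0.0844] [-0.2  0.2  0.3] 0.0854038274142559
```

View pics/near.png

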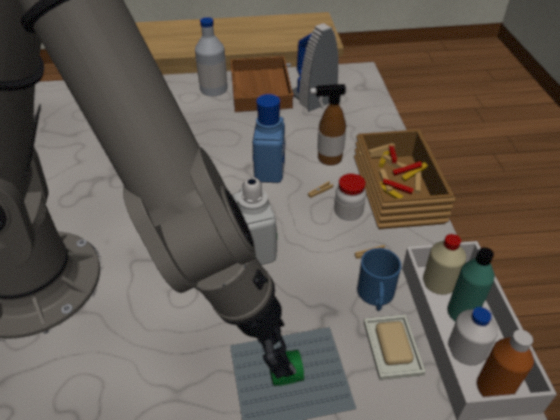

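The side view shows the open gripper tilted over the cap at (285,360), with the white bottle undisturbed at (255,220). I'll descend, grip and lift.

```bash
python3 - <<'E'
from h import *
from cell import bot
P=pick(70,1); gp=np.array([.5132,-.2785,.033])-.003*m
def show(t):
    s=bot.observe();print(t,round(s["t"],2),s["q"].round(0),s["eef_pos"].round(4),s["force"].round(1),round(s["finger_gap"],4),s["gripper_force"])
bot.line_to(tcp(gp,P),velocity=.06);show("down")
bot.gripper_close();show("closed")
bot.line_to(tcp(gp+[0,0,.05],P),velocity=.1);show("lift")
bot.line_to(tcp(gp+[0,0,.15],P),velocity=.15);show("lift")
for n in("top","side"):
    c=bot.capture(n);cv2.imwrite(f"pics/lift_{n}.png",c["image"][:,:,::-1]);np.savez(n+"1.npz",**c)
    W=cloud(c);g=green(c)&(abs(W[...,0]-.513)<.1)&(abs(W[...,1]+.28)<.1);p=W[g]
    print(n,g.sum(),np.percentile(p,2,axis=0),np.percentile(p,98,axis=0))
for th in (60,70):
  for hh in(-120,-90,80,90,100,110,120,130,150):
    M=place(P,hh)
    print(hh,[None if v is None else np.round(v).astype(int).tolist() for v in[bot.solve_ik(tcp(seat+[0,0,z],M),eul(M)) for z in(.03,.13)]]) if th==70 else 0
E
```

```text
down 7.1 [ 21.  29.   9. 125. -58.  18.  -2.] [ 0.5172 -0.2782  0.0145] [ 0.3  0.2 -0.3] 0.0854 0.0
closed 7.49 [ 21.  29.   9. 125. -58.  18.  -2.] [ 0.5174 -0.2782  0.0146] [-1.7  1.   5.9] 0.0549 62.427746071480215
lift 8.14 [ 14.  24.  17. 124. -50.  24. -11.] [ 0.5169 -0.2777  0.0638] [ 0.9 -0.2 -0.9] 0.0551 63.13188610598445
lift 8.96 [  4.  15.  28. 121. -35.  34. -27.] [ 0.5166 -0.2777  0.1632] [ 0.1  0.2 -0.1] 0.0546 63.13508626073599
top 381 [ 0.49920551 -0.29768458  0.18595667] [ 0.53873992 -0.24914928  0.26380428]
side 552 [ 0.50331155 -0.30822708  0.18025505] [ 0.54049981 -0.26434411  0.23055963]
-120 [[-50, 48, 29, 99, 19, 96, -56], [-53, 40, 33, 97, 22, 103, -52]]
-90 [[-67, 43, 34, 114, 33, 77, -53], [-67, 32, 34, 113, 38, 87, -50]]
80 [[55, 37, -38, 122, -56, 61, -127], [64, 29, -48, 119, -54, 66, -138]]
90 [[36, 35, -17, 117, -56, 75, -122], [36, 26, -17, 115, -57, 82, -130]]
100 [[17, 37, 4, 112, -56, 89, -115], [8, 29, 15, 111, -58, 98, -121]]
110 [[-5, 44, 31, 108, -58, 105, -104], [-10, 37, 38, 106, -57, 112, -111]]
120 [[-9, 48, 34, 103, -53, 110, -101], [-11, 39, 36, 101, -52, 116, -108]]
130 [[-12, 49, 33, 98, -47, 113, -98], [-7, 39, 26, 96, -44, 116, -109]]
150 [[-17, 52, 32, 91, -35, 117, -90], [8, 40, -6, 87, -26, 116, -116]]
```

View pics/lift_side.png

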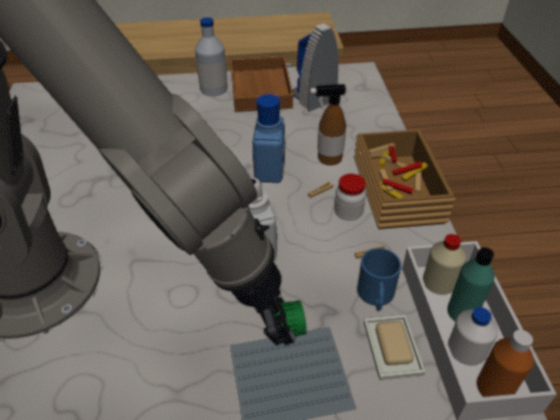

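```bash
python3 - <<'E'
from h import *
from cell import bot
from scipy.spatial.transform import Slerp
P=pick(70,1); gp=np.array([.5132,-.2785,.033])-.003*m; M=place(P,115)
def show(t):
    s=bot.observe();print(t,round(s["t"],2),s["q"].round(0),s["eef_pos"].round(4),s["force"].round(1),round(s["finger_gap"],4))
A=gp+[0,0,.30];B=seat+[0,-.16,.17]
bot.move_pose(tcp(A,P),eul(P));show("high")
S=Slerp([0,1],Ro.from_matrix([P,M]))
for k in(.33,.67,1):
    R=S(k).as_matrix();bot.move_pose(tcp((1-k)*A+k*B,R),eul(R));show(k)
bot.line_to(tcp(seat+[0,0,.115],M),velocity=.12);show("hover")
for n in("top","side"):
    c=bot.capture(n);cv2.imwrite(f"pics/hov_{n}.png",c["image"][:,:,::-1]);np.savez(n+"2.npz",**c)
    W=cloud(c);g=green(c)&(np.linalg.norm(W[...,:2]-seat[:2],axis=-1)<.08)&(W[...,2]>.2);p=W[g]
    print(n,g.sum(),np.percentile(p,2,axis=0).round(4),np.percentile(p,98,axis=0).round(4))
E
```

```text
high 9.71 [ -8.   3.  39. 112. -18.  50. -45.] [ 0.5171 -0.2777  0.314 ] [-0.1 -1.1 -0.8] 0.0548
0.33 10.31 [ -5.  18.  38.  98. -21.  81. -67.] [ 0.4988 -0.2235  0.3126] [-0.7 -0.3  0.1] 0.0547
0.67 10.85 [ -1.  32.  40.  89. -32. 108. -84.] [ 0.4832 -0.1652  0.3192] [-0.6 -0.  -1.5] 0.0552
1 11.65 [  25.   36.    4.   90.  -39.  115. -120.] [ 0.4735 -0.1081  0.3289] [-0.1 -0.   0.1] 0.0551
hover 13.21 [  16.   34.   -0.  102.  -46.  100. -122.] [0.4738 0.0516 0.2732] [ 0.2 -0.4 -0.4] 0.0547
top 665 [0.4562 0.0129 0.2991] [0.5034 0.0578 0.3053]
side 1 [ 0.4664 -0.0084  0.2864] [ 0.4664 -0.0084  0.2864]
```

```bash
python3 - <<'E'
from h import *
c=dict(np.load("top2.npz"));W=cloud(c)
g=green(c)&(np.linalg.norm(W[...,:2]-seat[:2],axis=-1)<.08)&(W[...,2]>.2)
p=W[g];top=p[p[:,2]>.29]
print(len(top),top.mean(0),circ(top[:,:2]),cv2.minEnclosingCircle((top[:,:2]*1000).astype(np.float32)))
A=np.c_[top[:,:2],np.ones(len(top))];print("slope",np.linalg.lstsq(A,top[:,2],rcond=None)[0])
a=cv2.imread("pics/hov_top.png")[130:340,170:380];b=cv2.imread("pics/hov_side.png")[80:290,150:360]
cv2.imwrite("pics/hov.png",cv2.resize(np.hstack([a,b]),(800,400)))
E
```

```text
664 [0.4799251  0.03530003 0.30229304] (array([0.48001886, 0.03530509]), np.float64(0.018481040727993718)) ((480.19085693359375, 36.05411148071289), 27.01637077331543)
slope [ 0.01697139 -0.00699404  0.29439493]
```

View pics/hov.png

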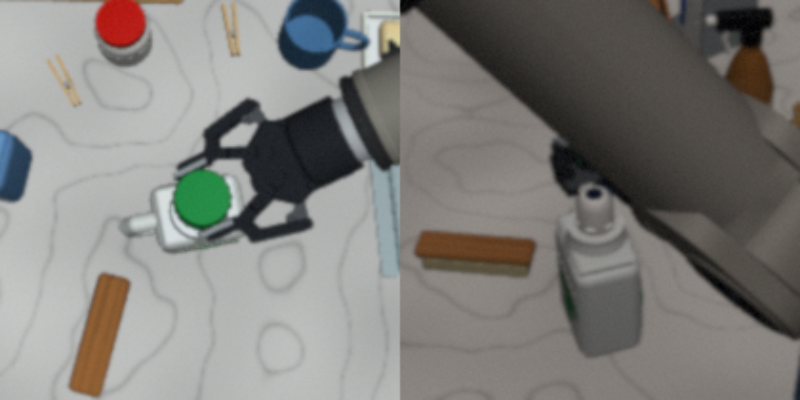

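The top view shows the cap level, crown up, right over the spout at about (202,197) in the crop. The crown sits about 1.7 mm short of the spout axis. I'll correct that and descend step by step, watching the force.

```bash
python3 - <<'E'
from h import *
from cell import bot
M=place(pick(70,1),115)
off=np.array([.0015,.0008])
f0=bot.observe()["force"]
for z in(.08,.07,.062,.056,.05,.045,.041):
    bot.line_to(tcp(seat+[*off,z],M),velocity=.04); bot.wait(.1)
    s=bot.observe();f=s["force"]-f0;print(z,round(s["t"],2),s["eef_pos"].round(4),f.round(1),off.round(4))
    if abs(f[2])>8 or np.hypot(*f[:2])>10: break
E
```

```text
0.08 14.43 [0.4751 0.053  0.2384] [-0.3 -0.3  0.4] [0.0015 0.0008]
0.07 14.93 [0.4751 0.053  0.2282] [0.3 0.  0.3] [0.0015 0.0008]
0.062 15.38 [0.4751 0.053  0.2202] [ 0.1 -0.4  0.4] [0.0015 0.0008]
0.056 15.78 [0.4751 0.053  0.2141] [ 0.5 -0.6  0.1] [0.0015 0.0008]
0.05 16.18 [0.4751 0.053  0.2081] [1.3 0.5 1. ] [0.0015 0.0008]
0.045 16.56 [0.4751 0.053  0.2031] [1.  0.6 0.5] [0.0015 0.0008]
0.041 16.91 [0.4751 0.053  0.1992] [ 0.8 -0.6 -0.6] [0.0015 0.0008]
```

```bash
python3 - <<'E'
from h import *
from cell import bot
M=place(pick(70,1),115)
off=np.array([.0015,.0008]);z=.041;pk=0;dropped=False
while z>.020:
    z-=.0005
    bot.line_to(tcp(seat+[*off,z],M),velocity=.01)
    s=bot.observe();f=s["force"];pk=max(pk,f[2]);dropped|=pk>8 and f[2]<pk*.5
    print(round(z,4),round(s["t"],2),s["eef_pos"][2].round(4),f.round(1),s["torque"].round(1))
    if f[2]>(22 if dropped else 32): break
E
```

```text
0.0405 17.16 0.1987 [-0.1  0.9 -0.1] [-1.  -0.5 -0. ]
0.04 17.41 0.1983 [-0.7 -0.8  2. ] [-0.6 -0.1  0.2]
0.0395 17.66 0.1978 [-2.8 -0.4  3.7] [-0.1  0.3  0.4]
0.039 17.91 0.1975 [-3.2 -0.1  6.4] [0.3 0.5 0.6]
0.0385 18.16 0.1972 [-2.1 -1.5  7.6] [0.6 0.7 0.5]
0.038 18.41 0.1967 [-2.6 -0.8  8.6] [0.6 0.6 0.5]
0.0375 18.66 0.1961 [-3.2  0.2  7.9] [0.3 0.4 0.5]
0.037 18.91 0.1953 [-3.   0.9  3.6] [-0.2  0.1  0.5]
0.0365 19.16 0.1943 [-3.   1.3  0.7] [-0.9 -0.2  0.3]
0.036 19.41 0.1938 [-1.7  0.6 -3.9] [-1.4 -0.5  0.4]
0.0355 19.66 0.1934 [-2.2  1.9 -4.5] [-1.7 -0.7  0.2]
0.035 19.91 0.1929 [-2.2  2.4 -7.7] [-2.  -0.9  0.1]
0.0345 20.16 0.1924 [-1.4  1.1 -8.4] [-2.3 -1.1  0.1]
0.034 20.41 0.192 [ -1.4   1.3 -10.5] [-2.5 -1.1  0.1]
0.0335 20.66 0.1916 [ -1.    0.6 -10.3] [-2.5 -1.2  0. ]
0.033 20.91 0.1912 [-0.   0.5 -9. ] [-2.3 -1.   0.1]
0.0325 21.16 0.191 [-2.7  0.5 -1.7] [-1.2 -0.2  0.5]
0.032 21.41 0.191 [-3.8 -1.1  4.7] [-0.3  0.5  0.7]
0.0315 21.66 0.1909 [-4.7 -1.9 10.5] [0.4 1.1 0.9]
0.031 21.91 0.1909 [-4.5 -3.8 15.6] [1.2 1.6 1.1]
0.0305 22.16 0.1909 [-5.  -3.9 20.8] [1.9 2.2 1.2]
0.03 22.41 0.1908 [-5.2 -5.6 25.8] [2.7 2.7 1.3]
```

```bash
python3 - <<'E'
from h import *
from cell import bot
for _ in range(3):
    bot.wait(.5);s=bot.observe();print(s["t"],s["eef_pos"].round(4),s["force"].round(1),s["finger_gap"])
c=bot.capture("top");cv2.imwrite("pics/fin.png",c["image"][:,:,::-1]);W=cloud(c)
top=W[green(c)&(np.linalg.norm(W[...,:2]-seat[:2],axis=-1)<.08)&(W[...,2]>.21)]
A=np.c_[top[:,:2],np.ones(len(top))];print(top.mean(0),np.linalg.lstsq(A,top[:,2],rcond=None)[0],cv2.minEnclosingCircle((top[:,:2]*1000).astype(np.float32)))
E
```

```text
22.9083 [0.4749 0.0532 0.1908] [-5.2 -5.7 25.8] 0.05503451385154846
23.4083 [0.4749 0.0532 0.1909] [-5.8 -5.5 25.8] 0.05502571219145222
23.9083 [0.4749 0.0532 0.1909] [-5.6 -4.7 25.8] 0.05496956943828945
[0.48123863 0.03665526 0.21987775] [0.01079023 0.00267501 0.21458702] ((481.58819580078125, 36.9800910949707), 26.608314514160156)
```

View pics/fin.png

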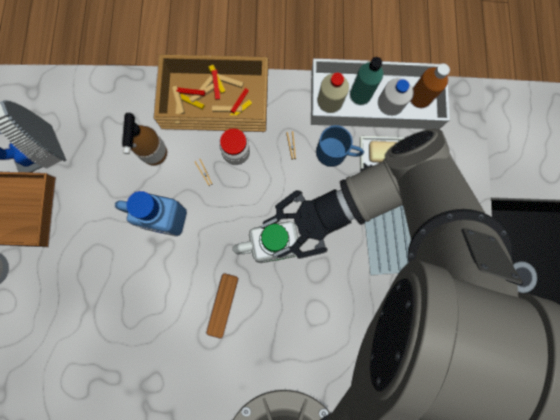

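The cap is seated on the bottle at (274,238). The crown is level at z≈0.220 m, which matches the seat height plus 56 mm, and the push is steady at 26 N. Everything else on the counter is where it was.

```bash
python3 -c "
from cell import bot
print(bot.sign_off())"
```

```text
the job is handed in; nothing more can be done
None
```

The cap clicked home on the white bottle's shoulder, I handed the job in at about 24 s with the arm still pressing it down at a steady 26 N, and nothing else on the counter looked moved; the sign-off returned no verdict.

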